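# Load two lock bodies into latched rack bays

### The arm

A 6-joint arm with a two-finger parallel gripper is mounted at the origin on the work surface. World frame = base frame: x ahead of the robot, y to its left, z up, the work surface at z = 0. Lengths are in mm, angles in rad, forces in N, time in s.
With the tool pointing down it reaches from about 275 to 750 mm from the base axis. Payload 10.2 kg.
Tool frame: the origin (TCP) lies at the very end of the fingers, on their centre line; the grasp point (between the pads) lies 19 mm behind it; z points along the fingers, y is the direction in which the jaws open and shut (so a half turn about z gives the same grasp; the last joint's range is limited). The gripper opens to 85 mm and grips with 20 to 120 N. Pads are 22 mm wide; open, the fingers measure 114 mm over their backs; the gripper's body (76 mm by 85 mm) begins 54 mm behind the grasp point. The pads swing forward as they close: fully open they stand 13 mm farther back than shut.
Start: joints at [0.992, 0.313, 1.498, -0, 1.331, -0.223], TCP at [182.892, 492.12, 231.294] pointing down, gripper open.
Joint ranges: [-2.94, 2.94], [-0.97, 2.17], [0.19, 2.56], [-1.23, 4.37], [0.02, 3.11], [-2.88, 2.88]. Speed limits (rad/s): [2.39, 2.39, 3.01, 3.14, 3.14, 3.14].

### API

Orientations are given as a unit quaternion [w, x, y, z].
In Python, from rig import * gives the robot as it stands. The module is installed in compiled form; this text tells all that it offers.
- The arm moves only by the shell command python3 -m crank 'ROWS' [FORCE]. ROWS is a JSON object of lists of equal length, an entry for each row: "dp": the shift along the world's x, y, z in cm, a list of three; "delta_rot": the turn, a rotation vector about the world's x, y, z in degrees, a list of three; "claw": the closure in counts, from 0 (fully open) to 255 (shut). A call has 1 to 10 rows; each row shifts and turns the commanded pose from where the row before left it; what a row does not reach is not made up. A row lasts 1/10 s, in which the tool goes at most 50 mm and 8.59 degrees, less where a joint would pass 70% of its speed; a pose out of reach is approached as far as the arm can. A call is refused whole if a number of a shift passes 5 or a number of a turn 8.59, either way. A call with a gripper value outside its range is refused whole. The fingers move at their own pace and stop on an object; FORCE is the grip in N (left out, the last holds). Time passes only in rows, so rows that do not move let the fingers close. It gives the time, the measured TCP pose, the force and the opening at its end, in the units of the state.
- sense(): the state, without advancing time (a new reading comes with each control period).
- capture(name): name is "scene" or "top" or "wrist"; returns (picture, depth): 480x640x3 uint8, red, green, blue; 480x640 float32, mm along the optical axis (not along the pixel's ray), 0 where there is no reading.
- camera_model(name): a dict with "fx", "fy", "cx", "cy" (pixels), "dist_coeffs" ([k1, k2, p1, p2, k3] as OpenCV has them; the pictures are not rectified), "cam_to_world" (4x4, takes a point from camera to world coordinates); the wrist camera has in their place "T_tool_cam" (4x4, takes a point from camera to tool coordinates, whose origin is the TCP and whose axes are the flange's). Camera axes: x right, y up, looking along -z (the intrinsics and any distortion apply to the point x, -y, -z); pixel columns grow to the right and rows downward; lengths in mm; the calibration is good to about 2 mm. A picture is of the moment at which its call begins: read the wrist's pose just before it. camera_model takes no time and is no camera call.
- finish_job(): hands the job in, once; it reports no verdict.
Trained networks look in the newest picture that a camera, given by its name, has taken for a name from the list of things; names that differ only in an ending like _2 or _b are one class to them, and where a whole thing is asked for, a point or a joint stands for the part that bears it (a point fixed in the world has none). Each returns a list of dicts, best first, with "p" (0 to 1); they miss things now and then, are a little off and sometimes report something else, mostly with a low value. They report only what shows in the picture. A call takes as long as a camera call. They do not tell look-alikes from the thing itself.
- boxes_of(camera, target): "centre" ([column, row] in pixels, amid what is visible of it).
- masks_of(camera, target): "region" (480x640 bool, what is visible of it) and "centre" ([column, row] in pixels, amid what is visible of it).
- pinpoint(camera, target): "centre" ([column, row] in pixels: a listed point, or the origin of a listed thing).
The state is a dict: "time_s": time; "joints": joint angles; "dq": joint speeds; "tau": joint torques, N m; "eef_pos": TCP position; "ee_rot": TCP orientation; "force": force on the tool from outside, world axes, zero at the start; "wrist_torque": the same for the moment, N m; "grip_width": opening from 0.0 (shut) to 1.0 (fully open).
Only numpy, scipy, OpenCV 4.12 (cv2) and the standard library are available. Lean on these libraries where they do the work, as an engineer would, in place of code of your own. Each camera call takes 0.05 s, during which the arm holds its last target.

### The job

Load each grey lock body into the rack bay of its own colour: press the bay's latch tab outwards so the latch stays open, slide the lock body in along the plate, nose first, until it is fully home and the latch has snapped shut behind its brass face plate, then let go. Leave the spring, roller, cup and coupler standing where they are.

Things in the scene. Friction and masses are not known exactly. Their poses are not given: they have to be found in the camera images.
- lock_blue: Loose upright grey lock body, blue patch on top near its tail, 0.3-0.5 kg. Origin: underside centre. 90 mm long (x -45 to 45), 62 tall. Foot flange z 0-8: 40 wide (y), nose corners rounded R8. Above it, z 8-62, a flat-sided case 28 wide in y: grip there. Tail (-x end) is a brass face plate, nose (+x) is grey.
- lock_blue_nose (a point): Point on the middle of the nose face of the blue lock body (x = +45, z = 30 mm in its frame).
- bay_blue: Fixed rack bay with a blue block behind its closed end; the green plate is its floor. Origin: on the floor, where the underside centre of a fully home lock body lies. x points into the bay (end stop at x = +45 mm), y to its latch side, z up. All of it is under 21 mm tall but the latch's tab and toe (34 mm). Lip-covered: a lock body enters only by sliding along +x from in front of the mouth.
- bay_blue_mouth (a point): Middle of the blue bay's open mouth, on the floor, at x = -45 mm in the bay frame. Side walls 44 mm apart run from here inwards; on them lips 34 mm apart, underside 11 and top 15 mm above the floor, overhang the lock's flange, which must slide in 0 to 3 mm above the floor.
- latch_blue (a joint): blue bay's latch lever, vertical pivot at bay (54, 36) mm. 0 = shut: square hook bars the mouth at x -57 to -49, y over 8, z 2-10 mm. 0.26 rad = open, hook clear. An over-centre spring holds it at either end. Open, a toe stands in the bay: the nose meets it 7 mm before home (about 7 N) and by 3 mm before home trips it: the latch snaps shut behind the tail (play 4 mm).
- latch_blue_tab (a point): Top centre of the blue upright tab on the latch lever, 46 mm above the plate. Tab: 16 mm in bay x, 8 in y, up from 2 mm. Shut, it is at bay (-53, 36) mm. Press its inner (-y) face towards bay +y, about 2 N: past 14 mm (0.13 rad) it jumps fully open (28 mm) and stays.
- lock_red: Loose upright grey lock body, red patch on top near its tail, 0.3-0.5 kg. Origin: underside centre. 90 mm long (x -45 to 45), 62 tall. Foot flange z 0-8: 40 wide (y), nose corners rounded R8. Above it, z 8-62, a flat-sided case 28 wide in y: grip there. Tail (-x end) is a brass face plate, nose (+x) is grey.
- lock_red_nose (a point): Point on the middle of the nose face of the red lock body (x = +45, z = 30 mm in its frame).
- bay_red: Fixed rack bay with a red block behind its closed end; the green plate is its floor. Origin: on the floor, where the underside centre of a fully home lock body lies. x points into the bay (end stop at x = +45 mm), y to its latch side, z up. All of it is under 21 mm tall but the latch's tab and toe (34 mm). Lip-covered: a lock body enters only by sliding along +x from in front of the mouth.
- bay_red_mouth (a point): Middle of the red bay's open mouth, on the floor, at x = -45 mm in the bay frame. Side walls 44 mm apart run from here inwards; on them lips 34 mm apart, underside 11 and top 15 mm above the floor, overhang the lock's flange, which must slide in 0 to 3 mm above the floor.
- latch_red (a joint): red bay's latch lever, vertical pivot at bay (54, 36) mm. 0 = shut: square hook bars the mouth at x -57 to -49, y over 8, z 2-10 mm. 0.26 rad = open, hook clear. An over-centre spring holds it at either end. Open, a toe stands in the bay: the nose meets it 7 mm before home (about 7 N) and by 3 mm before home trips it: the latch snaps shut behind the tail (play 4 mm).
- latch_red_tab (a point): Top centre of the red upright tab on the latch lever, 46 mm above the plate. Tab: 16 mm in bay x, 8 in y, up from 2 mm. Shut, it is at bay (-53, 36) mm. Press its inner (-y) face towards bay +y, about 2 N: past 14 mm (0.13 rad) it jumps fully open (28 mm) and stays.
- plate: Fixed green fixture plate on the table, 460 x 980 x 10 mm; its top, 10 mm above the table, carries everything. Origin: centre of the underside.
- flap: Fixed steel flap flipped up, standing upright between the parts and the bays: 130 mm long (its x), 18 mm wide (y), 75 mm tall above the plate. Obstacle. Origin: centre of the foot, on the plate top.
- spring: Chrome return spring, rigid, standing on end, diameter 22 mm, 40 mm tall. Bystander. Origin: centre of the underside.
- roller: Yellow nylon roller standing on end, diameter 30 mm, 32 mm tall. Bystander. Origin: centre of the underside.
- cup: Brass striker cup, open upwards, diameter 32 mm, 30 mm tall. Bystander. Origin: centre of the underside.
- coupler: Aluminium shaft coupler, a thick tube on end, diameter 28 mm, 36 mm tall. Bystander. Origin: centre of the underside.
There are look-alikes about, which are no part of the job. Leave any green look-alike of the lock_red alone.

How it is judged:
By the outcome, as a careful person would: the job done as asked, in the order asked, and still so for the second after the job is handed in, with the robot touching nothing.
It also fails if it takes over 72 s, if anything falls off the work surface, if the arm or the gripper's body presses on something with over 40 N, if the wrist force passes 120 N, or if a joint passes its speed limit or range.

## Working session

There is one attempt and no reset: what is moved stays moved. The work goes in short steps, Python scripts to look and compute and a shell command to move; the robot and the scene stay as the last step left them, time stands still between calls to the robot, and variables do not carry over. Pictures are saved under pics/ and viewed, and the job is handed in when it is done.

```bash
mkdir -p pics; ls; python3 - <<'E'
from rig import *
import cv2
print(sense())
for n in ["scene","top","wrist"]:
    p,d=capture(n); cv2.imwrite(f"pics/{n}0.png",p[:,:,::-1])
    import numpy as np
    np.save(f"pics/{n}0_d.npy",d); np.save(f"pics/{n}0.npy",p)
    print(n,camera_model(n))
E
```

```text
pics
{'time_s': 0.0, 'joints': array([ 9.91586211e-01,  3.13446592e-01,  1.49848674e+00, -1.75812518e-05,
        1.33098777e+00, -2.23358812e-01]), 'dq': array([-2.62335641e-07, -6.14694439e-04,  1.11312966e-03,  5.36175854e-04,
       -1.25414263e-03, -1.60752337e-03]), 'tau': array([ 2.44997726e-03, -4.12266684e+01, -2.59738129e+01, -2.54805235e-05,
        4.21038712e-03, -1.25980881e-05]), 'eef_pos': array([182.74558763, 491.87564536, 230.71812705]), 'ee_rot': array([-2.51587931e-04,  1.76986256e-01,  9.84213099e-01, -6.14794689e-04]), 'force': array([-0.09638368,  0.45822493,  0.12485613]), 'wrist_torque': array([-0.04380112,  0.03298286,  0.01942963]), 'grip_width': 1.0004564095329278}
scene {'fx': 471.5102006085807, 'fy': 471.5102006085807, 'cx': 318.57593991838706, 'cy': 243.38767271118041, 'dist_coeffs': array([0.03128503, 0.        , 0.        , 0.        , 0.        ]), 'cam_to_world': array([[ 7.91540287e-01, -4.11626991e-01,  4.51693695e-01,
         9.26432838e+02],
       [ 6.11077370e-01,  5.24703101e-01, -5.92681283e-01,
        -6.66084843e+02],
       [ 6.95853127
[... 558 characters left out ...]
  8.62185942e-02,  9.96272166e-01,
         1.63391077e+03],
       [ 0.00000000e+00,  0.00000000e+00,  0.00000000e+00,
         1.00000000e+00]])}
wrist {'fx': 393.0972616760443, 'fy': 393.0972616760443, 'cx': 318.2613164863767, 'cy': 237.38635134763322, 'dist_coeffs': array([-0.07303481,  0.        ,  0.        ,  0.        ,  0.        ]), 'T_tool_cam': array([[-4.50077004e-04,  9.46467325e-01,  3.22799317e-01,
         8.30476226e+01],
       [ 9.99999723e-01,  6.17308634e-04, -4.15693484e-04,
        -2.78580801e-01],
       [-5.92707106e-04,  3.22799041e-01, -9.46467341e-01,
        -1.43574340e+02],
       [ 0.00000000e+00,  0.00000000e+00,  0.00000000e+00,
         1.00000000e+00]])}
```

View pics/scene0.png

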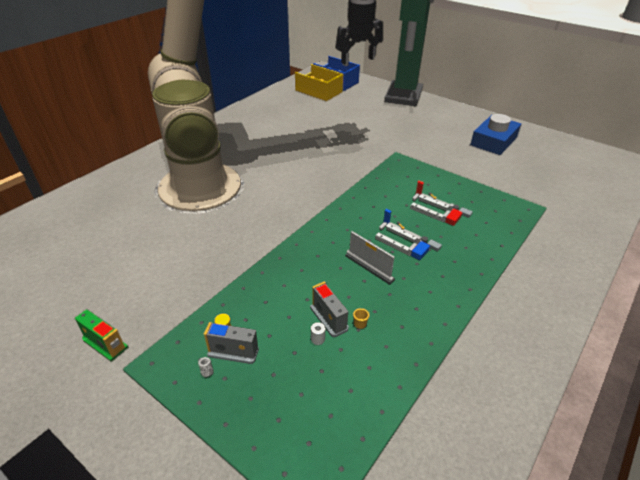

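View pics/top0.png

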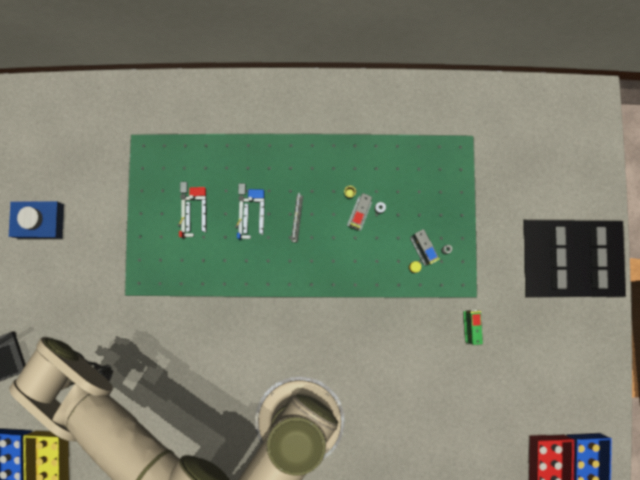

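View pics/wrist0.png

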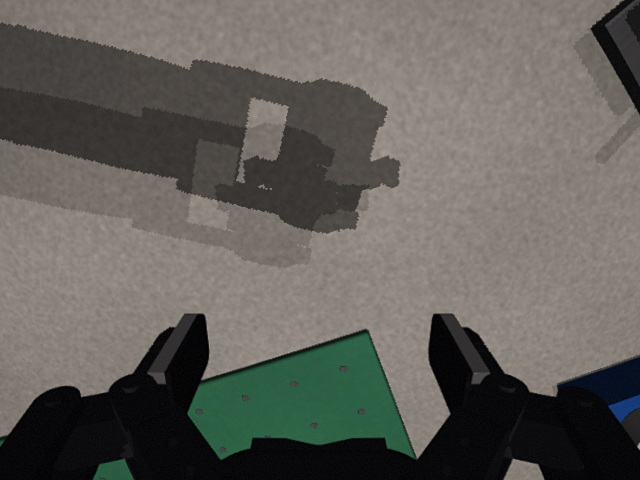

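The scene view shows a blue-patched lock at (232,342), a red-patched lock at (330,308), and a green look-alike off the plate at (102,335). It also shows the blue bay at (407,240), the red bay at (440,208) and the flap at (370,257). In the top view the locks are at (360,212) for red and (426,247) for blue, and the look-alike is at (474,327).

```bash
cat > h.py <<'E'
from rig import *
import cv2, numpy as np
from scipy.spatial.transform import Rotation as R
def toolT():
    s=sense(); q=s['ee_rot']; T=np.eye(4); T[:3,:3]=R.from_quat([q[1],q[2],q[3],q[0]]).as_matrix(); T[:3,3]=s['eef_pos']; return T
def cam(n,T=None):
    m=camera_model(n)
    K=np.array([[m['fx'],0,m['cx']],[0,m['fy'],m['cy']],[0,0,1.]])
    C=m['cam_to_world'] if 'cam_to_world' in m else (toolT() if T is None else T)@m['T_tool_cam']
    return K,m['dist_coeffs'],C
def onz(n,px,z,T=None):
    K,D,C=cam(n,T); u=cv2.undistortPoints(np.array(px,float).reshape(-1,1,2),K,D).reshape(-1,2)
    d=np.c_[u[:,0],-u[:,1],-np.ones(len(u))]@C[:3,:3].T; o=C[:3,3]
    return o+d*((z-o[2])/d[:,2])[:,None]
def cloud(n,d,T=None):
    K,D,C=cam(n,T); v,u=np.mgrid[0:480,0:640]
    p=cv2.undistortPoints(np.c_[u.ravel(),v.ravel()].astype(float).reshape(-1,1,2),K,D).reshape(480,640,2)
    P=np.dstack([p[...,0]*d,-p[...,1]*d,-d]); return P@C[:3,:3].T+C[:3,3]
def proj(n,P,T=None):
    K,D,C=cam(n,T); P=np.asarray(P,float).reshape(-1,3); Q=(P-C[:3,3])@C[:3,:3]
    return cv2.projectPoints((Q*[1,-1,-1]).reshape(-1,1,3),np.zeros(3),np.zeros(3),K,D)[0].reshape(-1,2)
E
python3 - <<'E'
from h import *
H={'lock_blue':10,'lock_red':10,'lock_blue_nose':40,'lock_red_nose':40,'bay_blue':10,'bay_red':10,'bay_blue_mouth':10,'bay_red_mouth':10,'latch_blue_tab':56,'latch_red_tab':56,'flap':10,'spring':10,'roller':10,'cup':10,'coupler':10}
for c in ['top','scene']:
  capture(c)
  for t,z in H.items():
    r=pinpoint(c,t)[:3]
    print(c,t,[(np.round(a['centre']),round(a['p'],2),np.round(onz(c,a['centre'],z)[0])) for a in r])
print(sense()['time_s'])
E
python3 -c "
import cv2
p=cv2.imread('pics/top0.png')[120:310,120:490];cv2.imwrite('pics/top0c.png',cv2.resize(p,None,fx=2.15,fy=2.15,interpolation=2))
p=cv2.imread('pics/scene0.png')[150:400,180:520];cv2.imwrite('pics/sc0c.png',cv2.resize(p,None,fx=2.3,fy=2.3,interpolation=2))"
```

```text
top lock_blue [(array([422., 248.]), 0.91, array([ 476., -339.,   10.]))]
top lock_red [(array([472., 328.]), 0.91, array([ 255., -474.,   10.])), (array([358., 214.]), 0.68, array([ 573., -159.,   10.]))]
top lock_blue_nose [(array([419., 233.]), 0.85, array([ 515., -324.,   40.]))]
top lock_red_nose [(array([367., 200.]), 0.75, array([ 607., -183.,   40.])), (array([473., 342.]), 0.58, array([ 221., -469.,   40.])), (array([350., 196.]), 0.5, array([ 617., -136.,   40.]))]
top bay_blue [(array([252., 220.]), 0.72, array([553., 133.,  10.]))]
top bay_red [(array([196., 217.]), 0.86, array([561., 291.,  10.]))]
top bay_blue_mouth [(array([252., 232.]), 0.69, array([519., 134.,  10.]))]
top bay_red_mouth [(array([192., 230.]), 0.57, array([525., 301.,  10.]))]
top latch_blue_tab [(array([237., 234.]), 0.61, array([509., 169.,  56.]))]
top latch_red_tab [(array([251., 218.]), 0.7, array([554., 131.,  56.])), (array([253., 234.]), 0.7, array([509., 126.,  56.])), (array([180., 235.]), 0.66, array([507., 325.,  56.]))]
top flap [(array([238., 234.]), 0.56, array([513., 172.,  10.])), (ar
[... 1401 characters left out ...]
6, array([510., 161.,  56.])), (array([371., 269.]), 0.51, array([584., -30.,  56.])), (array([257., 343.]), 0.34, array([ 523., -319.,   56.]))]
scene latch_red_tab [(array([421., 184.]), 0.73, array([514., 316.,  56.])), (array([432., 210.]), 0.45, array([588., 235.,  56.]))]
scene flap [(array([366., 268.]), 0.82, array([550.,   5.,  10.])), (array([207., 373.]), 0.38, array([ 471., -402.,   10.]))]
scene spring [(array([207., 373.]), 0.78, array([ 471., -402.,   10.]))]
scene roller [(array([223., 327.]), 0.44, array([ 418., -311.,   10.]))]
scene cup [(array([361., 323.]), 0.69, array([ 628., -132.,   10.]))]
scene coupler [(array([318., 339.]), 0.74, array([ 584., -217.,   10.]))]
1.75
```

View pics/top0c.png

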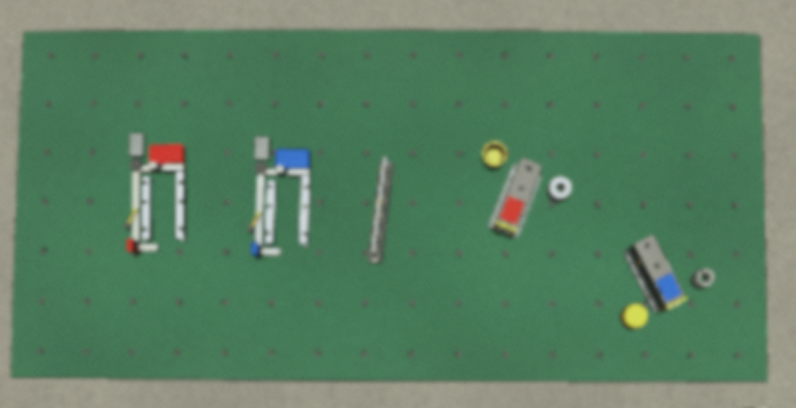

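View pics/sc0c.png

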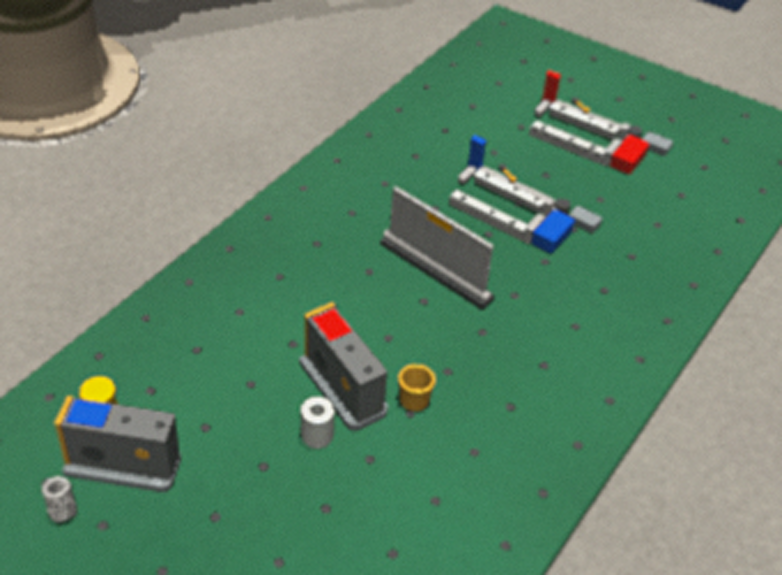

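I'm choosing the loose locks on the plate: top view (358,214) with the red patch and (422,248) with the blue patch. The green-bodied one at (472,328), off the plate, is the look-alike and stays put. The blue bay is at (252,220), the red bay at (196,217), and both latches are shut. Next I'll look at the bays with the wrist camera.

```bash
python3 -m crank '{"dp":[[3.5,-3,0.3],[3.5,-3,0.3],[3.5,-3,0.3],[3.5,-3,0.3],[3.5,-3,0.3],[3.5,-3,0.3],[3.5,-3,0.3],[3.5,-3,0.3],[3.5,-3,0.3],[0,0,0]],"delta_rot":[[0,0,2.3],[0,0,2.3],[0,0,2.3],[0,0,2.3],[0,0,2.3],[0,0,2.3],[0,0,2.3],[0,0,2.3],[0,0,2],[0,0,0]],"claw":[255,255,255,255,255,255,255,255,255,255]}' 60
python3 - <<'E'
from h import *
T=toolT(); p,d=capture('wrist'); cv2.imwrite('pics/w1.png',p[:,:,::-1]); np.savez('pics/w1.npz',p=p,d=d,T=T)
print(T[:3,:3].round(3),sense()['eef_pos'])
H={'bay_blue':10,'bay_red':10,'bay_blue_mouth':10,'bay_red_mouth':10,'latch_blue_tab':56,'latch_red_tab':56}
for t,z in H.items():
    r=pinpoint('wrist',t)[:3]
    print(t,[(np.round(a['centre']),round(a['p'],2),np.round(onz('wrist',a['centre'],z,T)[0],1)) for a in r])
E
```

```text
time_s: 2.75
eef_pos: [501.1, 218.6, 258.0]
ee_rot: [0.0, 0.002, 1.0, -0.0]
force: [-0.3, -0.7, -0.2]
grip_width: -0.003
[[-1.     0.004  0.001]
 [ 0.004  1.    -0.001]
 [-0.001 -0.001 -1.   ]] [499.24246121 220.43230586 257.89397592]
bay_blue []
bay_red []
bay_blue_mouth [(array([232., 201.]), 0.89, array([512.3, 130.1,  10. ]))]
bay_red_mouth [(array([387., 205.]), 0.59, array([517.2, 288.5,  10. ]))]
latch_blue_tab [(array([261., 205.]), 0.58, array([505. , 166.5,  56. ]))]
latch_red_tab [(array([438., 210.]), 0.69, array([510.3, 327.3,  56. ]))]
```

View pics/w1.png

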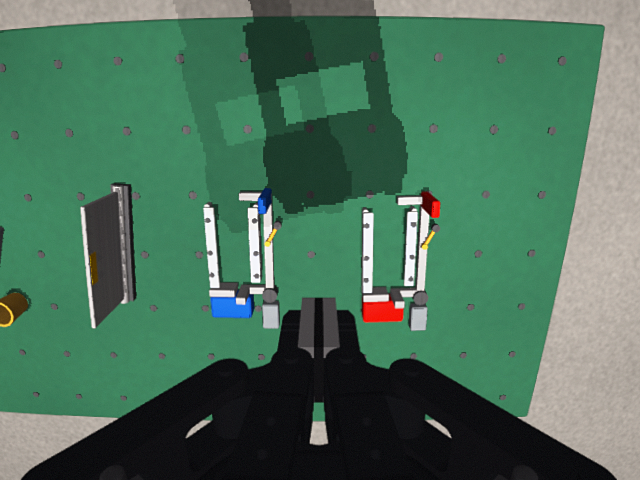

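The wrist view shows both bays clearly, with the blue tab at (263,201), the red tab at (431,204), and hooks across both mouths. I'll fit the lips more precisely.

```bash
python3 - <<'E'
from h import *
for i in range(4):
    capture('wrist'); s=sense(); print(s['time_s'],s['eef_pos'].round(2),s['ee_rot'].round(4))
T=toolT(); p,d=capture('wrist'); np.savez('pics/w1.npz',p=p,d=d,T=T)
c=p[180:340,190:450]; cv2.imwrite('pics/w1c.png',cv2.resize(c[:,:,::-1],None,fx=3,fy=3,interpolation=cv2.INTER_NEAREST))
P=cloud('wrist',d,T)
for n,(a,b) in {'plate':(320,150),'bluelipR':(255,240),'blueL':(211,240),'redlip':(411,240),'redL':(367,250),'btab':(264,193),'rtab':(432,195)}.items(): print(n,P[b,a].round(1),d[b,a])
E
```

```text
3.15 [497.31 222.87 258.47] [ 1.e-04 -8.e-04  1.e+00  0.e+00]
3.2 [497.42 222.73 258.44] [ 1.e-04 -7.e-04  1.e+00  0.e+00]
3.25 [497.52 222.61 258.45] [ 1.e-04 -6.e-04  1.e+00  0.e+00]
3.3 [497.6  222.51 258.39] [ 0.e+00 -5.e-04  1.e+00  0.e+00]
plate [457.5 224.1   9.9] 384.96304
bluelipR [547.3 157.4  21.2] 403.17584
blueL [545.8 113.   25.4] 398.7787
redlip [550.8 320.5  11. ] 414.09888
redL [556.5 272.3  25.7] 402.0464
btab [497.2 169.3  25.2] 383.30444
rtab [502.4 338.8  10. ] 399.48456
```

View pics/w1c.png

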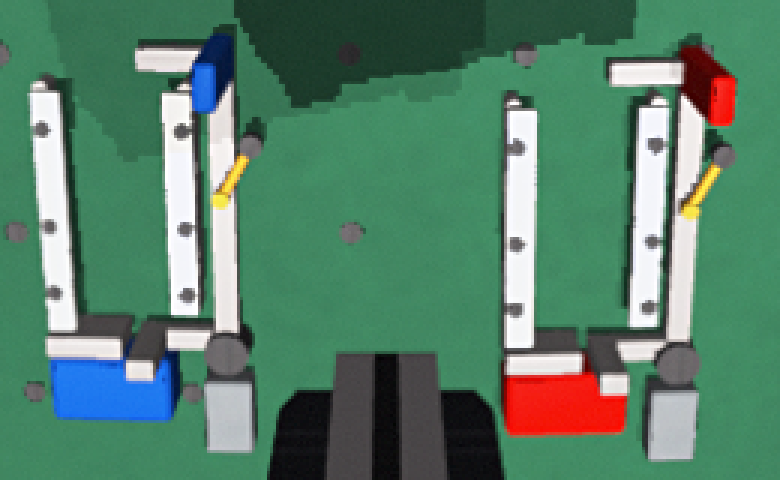

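```bash
python3 - <<'E'
from h import *
z=np.load('pics/w1.npz'); T=z['T']; 
C={'blue':[[29,92],[62,92],[49,332],[77,330],[161,95],[192,95],[170,315],[200,315]],
'red':[[506,110],[537,110],[506,347],[535,347],[636,107],[668,107],[630,325],[662,325]]}
for k,c in C.items():
    q=np.array(c)/3-0.5+[190,180]
    W=onz('wrist',q,25,T)[:,:2]; print(k,W.round(1).tolist())
    l=W[3]-W[1]; r=W[6]-W[4]; print('yaws',np.degrees(np.arctan2(l[1],l[0])),np.degrees(np.arctan2(r[1],r[0])), 'inner gap',W[4,1]-W[1,1],W[6,1]-W[3,1],'mouthx',W[[0,1,4,5],0].mean(),'y mouth mid',(W[4,1]+W[1,1])/2,'y at end',(W[6,1]+W[3,1])/2)
E
```

```text
blue [[514.5, 103.7], [514.5, 114.8], [602.8, 102.1], [602.0, 112.3], [515.6, 147.8], [515.6, 158.1], [595.9, 146.0], [595.9, 156.6]]
yaws -1.627510324807168 -1.2798917171018873 inner gap 32.9995906510395 33.69027967650767 mouthx 515.0626176955252 y mouth mid 131.27561853213638 y at end 129.13593771480254
red [[520.8, 262.1], [520.8, 272.4], [608.4, 265.1], [608.4, 275.5], [519.7, 305.4], [519.7, 316.2], [599.9, 308.9], [599.9, 320.4]]
yaws 1.9767998709946648 2.4905389840696026 inner gap 32.987944247405835 33.44941302345552 mouthx 520.2175016822978 y mouth mid 288.9394986680898 y at end 292.1962122277869
```

```bash
python3 -m crank '{"dp":[[0.5,-4.2,0],[0.5,-4.2,0],[0,0,-4],[0,0,-4],[0,0,-4],[0,0,-4],[0,0,-4],[0,0,-2.6],[0,0,0],[0,0,0]],"delta_rot":[[0,0,0],[0,0,0],[0,0,0],[0,0,0],[0,0,0],[0,0,0],[0,0,0],[0,0,0],[0,0,0],[0,0,0]],"claw":[255,255,255,255,255,255,255,255,255,255]}'
python3 - <<'E'
from h import *
T=toolT(); p,d=capture('wrist'); cv2.imwrite('pics/w2.png',p[:,:,::-1]);print(sense()['eef_pos'])
E
```

```text
time_s: 4.35
eef_pos: [508.3, 138.2, 33.1]
ee_rot: [0.0, -0.0, 1.0, 0.0]
force: [0.6, -0.5, -0.1]
grip_width: 0.004
[508.86123551 138.21995107  33.83728109]
```

View pics/w2.png

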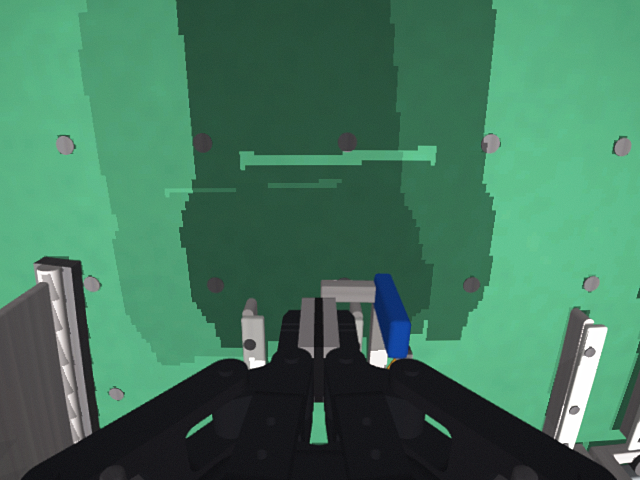

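The closed fingers are at (318,330), just inside the blue tab at (393,315). Pressing now.

```bash
python3 -m crank '{"dp":[[0,0.6,0],[0,0.6,0],[0,0.6,0],[0,0.4,0],[0,0.4,0],[0,0.4,0],[0,0,0]],"delta_rot":[[0,0,0],[0,0,0],[0,0,0],[0,0,0],[0,0,0],[0,0,0],[0,0,0]],"claw":[255,255,255,255,255,255,255]}'
python3 - <<'E'
from h import *
T=toolT(); p,d=capture('wrist'); cv2.imwrite('pics/w3.png',p[200:,150:550,::-1]);print(sense()['eef_pos'],sense()['force'])
E
```

```text
time_s: 5.1
eef_pos: [507.7, 168.6, 32.2]
ee_rot: [-0.0, -0.0, 1.0, 0.0]
force: [0.0, 0.2, 0.1]
grip_width: 0.002
[507.79343048 168.35986624  32.211632  ] [-0.08292551 -0.18716698  0.48197483]
```

View pics/w3.png

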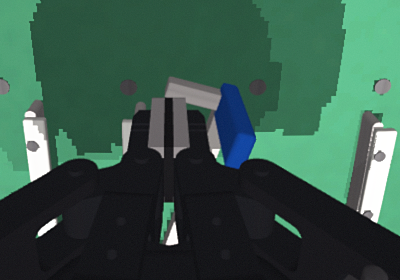

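The blue latch has jumped open: the tab at (235,125) stands away from the finger and the force is about zero. On to red.

```bash
python3 -m crank '{"dp":[[0,-0.5,3],[0,0,3],[0.1,4,0],[0.1,4.5,0],[0.1,4.5,0],[0,0,0],[0,0,-3],[0,0,-3],[0,0,0]],"delta_rot":[[0,0,0],[0,0,0],[0,0,0],[0,0,0],[0,0,0],[0,0,0],[0,0,0],[0,0,0],[0,0,0]],"claw":[255,255,255,255,255,255,255,255,255]}'
python3 -m crank '{"dp":[[0,0.6,0],[0,0.6,0],[0,0.6,0],[0,0.4,0],[0,0.4,0],[0,0.4,0],[0,0,0]],"delta_rot":[[0,0,0],[0,0,0],[0,0,0],[0,0,0],[0,0,0],[0,0,0],[0,0,0]],"claw":[255,255,255,255,255,255,255]}'
python3 - <<'E'
from h import *
T=toolT(); p,d=capture('wrist'); cv2.imwrite('pics/w4.png',p[:,:,::-1]);print(sense()['eef_pos'],sense()['force'])
E
```

```text
time_s: 6.05
eef_pos: [508.8, 291.8, 28.8]
ee_rot: [-0.003, 0.0, 1.0, -0.001]
force: [0.2, -0.2, 0.5]
grip_width: 0.001
time_s: 6.75
eef_pos: [510.8, 323.7, 32.3]
ee_rot: [0.0, -0.0, 1.0, 0.0]
force: [-0.1, -0.1, -0.3]
grip_width: 0.001
[510.76806256 323.36831519  32.22705008] [0.27499411 0.20994307 0.56243264]
```

View pics/w4.png

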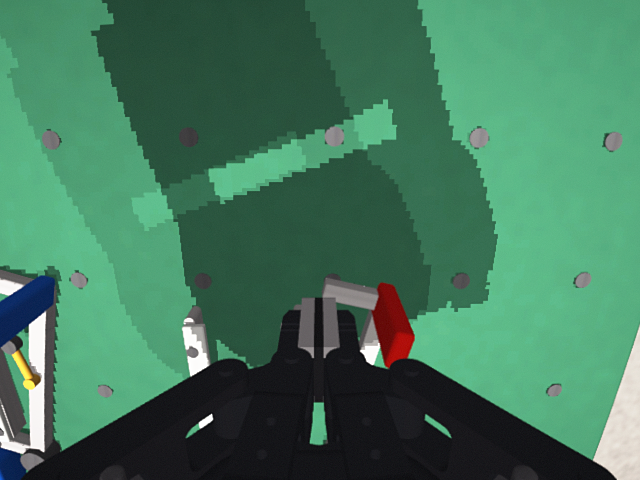

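The red latch is open too: the hook is swung away and the tab at (395,325) has left the finger. Now up and over to the locks.

```bash
python3 -m crank '{"dp":[[0,-0.5,4.5],[0,-1,4.5],[0,-4.5,2],[0,-4.5,2],[0,-4.7,2],[0,-4.7,2],[0,-4.7,2],[0,-4.7,2],[-1,-4.7,1],[-1,-4.7,1]],"delta_rot":[[0,0,0],[0,0,0],[0,0,0],[0,0,0],[0,0,0],[0,0,0],[0,0,0],[0,0,0],[0,0,0],[0,0,0]],"claw":[255,255,105,105,105,105,105,105,105,105]}'
python3 -m crank '{"dp":[[-1,-4.7,0],[-1,-4.7,0],[-1,-4.7,0],[0,-4.7,0],[0,-3,0],[0,0,0],[0,0,0]],"delta_rot":[[0,0,0],[0,0,0],[0,0,0],[0,0,0],[0,0,0],[0,0,0],[0,0,0]],"claw":[105,105,105,105,105,105,105]}'
python3 - <<'E'
from h import *
T=toolT(); p,d=capture('wrist'); cv2.imwrite('pics/w5.png',p[:,:,::-1]);print(sense()['eef_pos'],sense()['force'],sense()['grip_width'])
np.savez('pics/w5.npz',p=p,d=d,T=T)
H={'lock_blue':10,'lock_red':10,'lock_blue_nose':40,'lock_red_nose':40,'spring':10,'roller':10,'cup':10,'coupler':10}
for t,z in H.items():
    r=pinpoint('wrist',t)[:3]
    print(t,[(np.round(a['centre']),round(a['p'],2),np.round(onz('wrist',a['centre'],z,T)[0],1)) for a in r])
E
```

```text
time_s: 7.8
eef_pos: [490.2, -61.8, 261.3]
ee_rot: [0.0, -0.0, 1.0, -0.0]
force: [0.2, -0.5, -0.5]
grip_width: 0.589
time_s: 8.5
eef_pos: [460.6, -278.0, 260.3]
ee_rot: [-0.0, 0.0, 1.0, 0.0]
force: [-0.0, 0.1, 0.3]
grip_width: 0.591
[ 460.82535885 -277.28874858  260.51592363] [ 0.1566005   0.03719754 -0.78444925] 0.5892794347916783
lock_blue [(array([259., 207.]), 0.61, array([ 478.3, -339.6,   10. ]))]
lock_red [(array([422., 291.]), 0.87, array([ 575.8, -161.8,   10. ])), (array([443., 331.]), 0.19, array([ 627.4, -132.1,   10. ]))]
lock_blue_nose []
lock_red_nose []
spring [(array([199., 202.]), 0.81, array([ 472.8, -401.4,   10. ]))]
roller [(array([285., 153.]), 0.75, array([ 423.8, -311.1,   10. ]))]
cup [(array([442., 333.]), 0.69, array([ 630.5, -133.5,   10. ]))]
coupler [(array([372., 301.]), 0.87, array([ 587.5, -217.7,   10. ])), (array([557., 282.]), 0.67, array([566.2,  -6.1,  10. ])), (array([284., 153.]), 0.32, array([ 423.9, -312.3,   10. ]))]
```

View pics/w5.png

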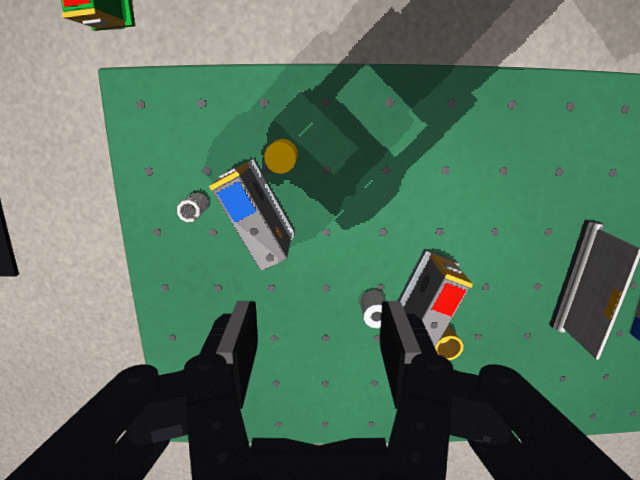

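```bash
python3 - <<'E'
from h import *
z=np.load('pics/w5.npz'); p=z['p']
cv2.imwrite('pics/w5c.png',cv2.resize(p[145:285,190:320,::-1],None,fx=4,fy=4,interpolation=cv2.INTER_NEAREST))
E
```

```text
(no output)
```

View pics/w5c.png

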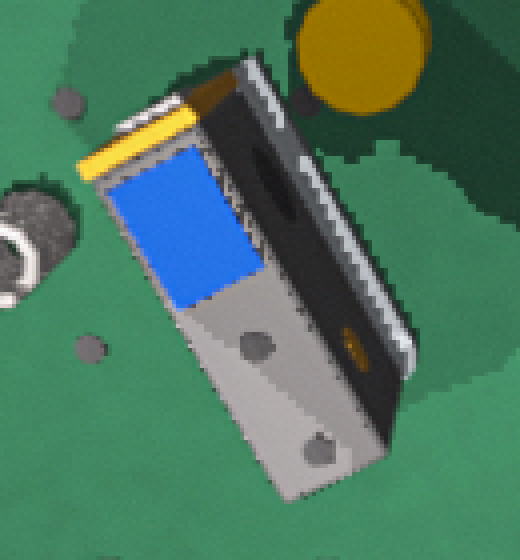

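```bash
python3 - <<'E'
from h import *
z=np.load('pics/w5.npz'); T=z['T']
q=np.array([[288,501],[387,454],[98,190],[203,130],[78,168],[193,108]])/4-0.5+[190,145]
W=onz('wrist',q,72,T)[:,:2]; print(W.round(1).tolist())
n=(W[0]+W[1])/2; t=(W[4]+W[5])/2
print('len',np.linalg.norm(n-t),'w nose',np.linalg.norm(W[0]-W[1]),np.linalg.norm(W[4]-W[5]))
for a,b in ((2,0),(3,1)): v=W[b]-W[a]; print(np.degrees(np.arctan2(v[1],v[0])))
v=n-t; print('centre',(n+t)/2,np.degrees(np.arctan2(v[1],v[0])))
E
```

```text
[[522.0, -330.3], [510.4, -307.1], [449.1, -368.0], [436.3, -344.4], [444.3, -371.9], [431.5, -346.2]]
len 88.0960237162802 w nose 25.869472270626055 28.69042267090252
27.35274081436052
26.652222097674215
centre [ 477.06905157 -338.88776624] 27.2680682691361
```

The blue lock fits: centre (477,-339), yaw 27°, length and width consistent with the given sizes. Close crop confirms the grey body with the blue patch. The roller and spring lie beyond the finger span when gripping at its centre.

```bash
python3 -m crank '{"dp":[[0.4,-1.5,-3],[0.4,-1.5,-3],[0.4,-1.5,-3],[0.4,-1.6,-3],[0,0,0],[0,0,0],[0,0,0]],"delta_rot":[[0,0,6.8],[0,0,6.8],[0,0,6.7],[0,0,6.7],[0,0,0],[0,0,0],[0,0,0]],"claw":[105,105,105,105,105,105,105]}'
python3 - <<'E'
from h import *
T=toolT(); p,d=capture('wrist'); cv2.imwrite('pics/w6.png',p[:,:,::-1]);print(sense()['eef_pos'],np.degrees(np.arctan2(T[1,1],T[0,1])))
np.savez('pics/w6.npz',p=p,d=d,T=T)
E
```

```text
time_s: 9.65
eef_pos: [477.4, -338.7, 142.5]
ee_rot: [0.001, -0.233, 0.973, -0.001]
force: [0.6, 0.6, 0.6]
grip_width: 0.591
[ 477.41216551 -338.74992151  142.54350469] 116.92839003854318
```

View pics/w6.png

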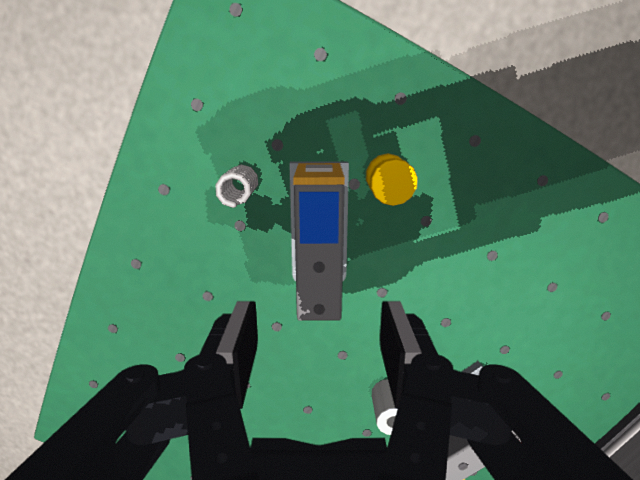

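The blue lock is centred between the fingers and aligned with them. Descend and grip.

```bash
python3 -m crank '{"dp":[[0,0,-3],[0,0,-3],[0,0,-3],[0,0,-1.5],[0,0,0],[0,0,0],[0,0,0],[0,0,0],[0,0,0]],"delta_rot":[[0,0,0],[0,0,0],[0,0,0],[0,0,0],[0,0,0],[0,0,0],[0,0,0],[0,0,0],[0,0,0]],"claw":[105,105,105,105,105,105,255,255,255]}' 60
python3 -m crank '{"dp":[[0,0,0],[0,0,0],[0,0,0]],"delta_rot":[[0,0,0],[0,0,0],[0,0,0]],"claw":[255,255,255]}'
python3 - <<'E'
from h import *
T=toolT(); p,d=capture('wrist'); cv2.imwrite('pics/w7.png',p[:,:,::-1]);print(sense()['eef_pos'],sense()['force'],sense()['wrist_torque'],np.degrees(np.arctan2(T[1,1],T[0,1])))
E
```

```text
time_s: 10.6
eef_pos: [477.5, -339.6, 37.3]
ee_rot: [0.001, -0.234, 0.972, -0.001]
force: [0.1, 0.4, 5.7]
grip_width: 0.32
time_s: 10.9
eef_pos: [477.5, -339.5, 37.3]
ee_rot: [0.001, -0.234, 0.972, -0.001]
force: [-0.6, -0.7, 6.0]
grip_width: 0.318
[ 477.53551243 -339.53333273   37.33407235] [-1.09441202  0.6202903   5.47995697] [ 0.19429438  0.10759635 -0.0152798 ] 117.01193165258258
```

View pics/w7.png

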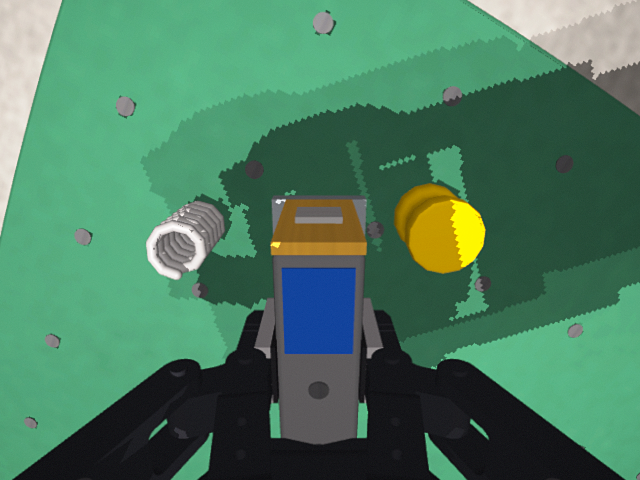

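Grip is good: opening 27 mm, nothing disturbed. Lift and carry over.

```bash
python3 -m crank '{"dp":[[0,0,2],[0,0,4],[0,0,4],[0,1,2],[-0.3,3,0],[-0.3,4,0],[-0.3,4,0],[-0.3,4,0],[-0.3,4,0],[-0.3,4,0]],"delta_rot":[[0,0,0],[0,0,0],[0,0,0],[0,0,0],[0,0,-2],[0,0,-3],[0,0,-3],[0,0,-3],[0,0,-3],[0,0,-3]],"claw":[255,255,255,255,255,255,255,255,255,255]}'
python3 -m crank '{"dp":[[-0.3,4,0],[-0.3,4,0],[-0.3,4,0],[-0.3,4,0],[-0.2,4,0],[0,3.2,0],[0,0,0],[0,0,0],[0,0,0]],"delta_rot":[[0,0,-3],[0,0,-3],[0,0,-3],[0,0,-2.5],[0,0,0],[0,0,0],[0,0,0],[0,0,0],[0,0,0]],"claw":[255,255,255,255,255,255,255,255,255]}'
python3 - <<'E'
from h import *
T=toolT(); p,d=capture('wrist'); cv2.imwrite('pics/w8.png',p[:,:,::-1]);print(sense()['eef_pos'],sense()['force'],np.degrees(np.arctan2(T[1,1],T[0,1])))
E
```

```text
time_s: 11.95
eef_pos: [458.4, -97.3, 156.0]
ee_rot: [0.0, -0.086, 0.996, -0.0]
force: [0.1, -0.1, -4.6]
grip_width: 0.317
time_s: 12.85
eef_pos: [444.9, 132.4, 155.7]
ee_rot: [0.0, 0.013, 1.0, -0.0]
force: [1.2, -0.3, -4.0]
grip_width: 0.321
[444.97157784 132.23956668 155.71463962] [-0.25024545 -0.53291284 -3.75351999] 88.46876310969239
```

View pics/w8.png

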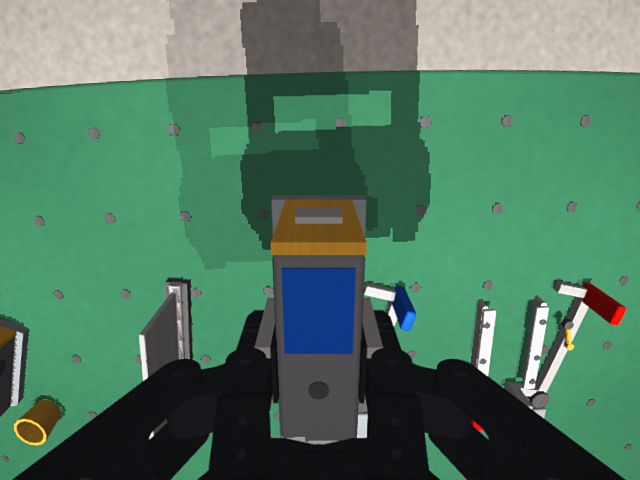

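Both latches show open: blue tab (405,308), red tab (603,303). The lock is hanging straight in the jaws. Descend in front of the blue mouth.

```bash
python3 -m crank '{"dp":[[0,0.08,-3],[0,0,-3],[0,0,-3],[0,0,-2],[0,0,-0.5],[0,0,0],[0,0,0],[0,0,0],[0,0,0]],"delta_rot":[[0,0,0],[0,0,0],[0,0,0],[0,0,0],[0,0,0],[0,0,0],[0,0,0],[0,0,0],[0,0,0]],"claw":[255,255,255,255,255,255,255,255,255]}'
python3 - <<'E'
from h import *
T=toolT(); p,d=capture('wrist'); cv2.imwrite('pics/w9.png',p[:,:,::-1]);print(sense()['eef_pos'],sense()['force'],np.degrees(np.arctan2(T[1,1],T[0,1])))
p,d=capture('scene'); cv2.imwrite('pics/s9.png',cv2.resize(p[150:300,340:500,::-1],None,fx=4,fy=4,interpolation=2))
E
```

```text
time_s: 13.8
eef_pos: [445.3, 133.9, 41.4]
ee_rot: [0.001, 0.013, 1.0, 0.0]
force: [-0.1, 0.3, -4.6]
grip_width: 0.32
[445.20778353 133.89952598  41.22778039] [ 0.78745577 -0.69120031 -3.36481524] 88.51594754454734
```

View pics/s9.png

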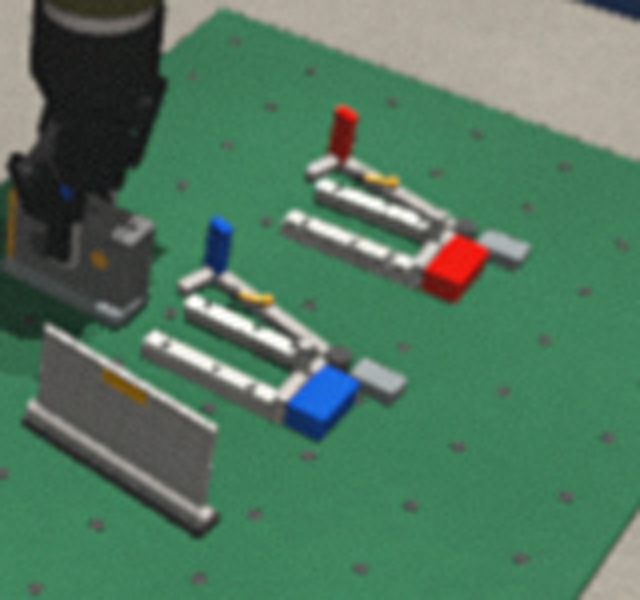

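View pics/w9.png

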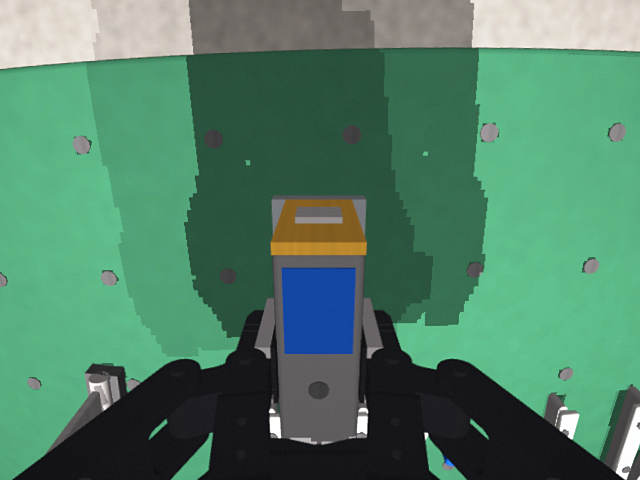

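```bash
python3 -m crank '{"dp":[[0,-0.08,-0.22],[0.5,-0.01,0],[0.7,-0.02,0],[0.6,-0.015,0],[0.6,-0.015,0],[0.4,-0.01,0],[0.4,-0.01,0],[0,0,0]],"delta_rot":[[0,0,0],[0,0,0],[0,0,0],[0,0,0],[0,0,0],[0,0,0],[0,0,0],[0,0,0]],"claw":[255,255,255,255,255,255,255,255]}'
```

```text
time_s: 14.7
eef_pos: [477.3, 132.2, 38.4]
ee_rot: [0.0, 0.013, 1.0, -0.0]
force: [0.0, 0.4, -2.8]
grip_width: 0.32
```

```bash
python3 -m crank '{"dp":[[0.8,-0.02,0],[0.8,-0.02,0],[0.8,-0.02,0],[0.8,-0.02,0],[0.8,-0.02,0],[0.8,-0.02,0],[0.8,-0.02,0],[0.8,-0.02,0],[0.3,-0.01,0],[0,0,0]],"delta_rot":[[0,0,0],[0,0,0],[0,0,0],[0,0,0],[0,0,0],[0,0,0],[0,0,0],[0,0,0],[0,0,0],[0,0,0]],"claw":[255,255,255,255,255,255,255,255,255,255]}'
python3 - <<'E'
from h import *
T=toolT(); p,d=capture('wrist'); cv2.imwrite('pics/w10.png',p[:,:,::-1]);print(sense()['eef_pos'],sense()['force'],sense()['wrist_torque'])
E
```

```text
time_s: 15.7
eef_pos: [544.2, 130.6, 38.3]
ee_rot: [-0.0, 0.013, 1.0, -0.0]
force: [0.4, -0.5, -4.5]
grip_width: 0.322
[543.79769716 130.59785482  38.26942424] [ 0.25862733 -0.79076305 -3.69464762] [ 0.07934196  0.04973792 -0.07340582]
```

View pics/w10.png

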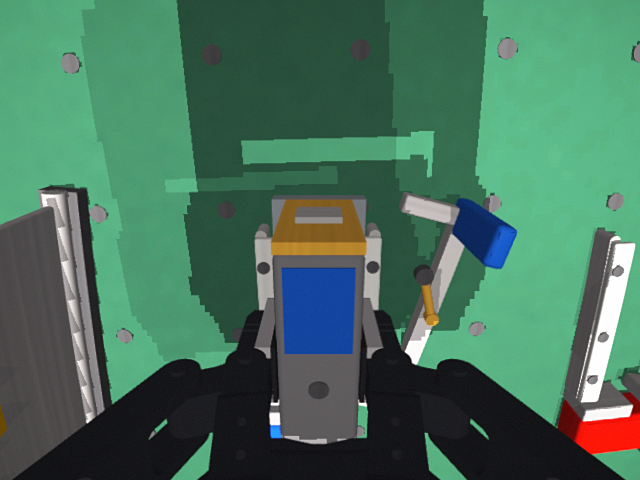

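The lock is symmetric between the lips (263 and 373), with the latch open at (485,233). Push on to the trip.

```bash
python3 -m crank '{"dp":[[0.4,-0.01,0],[0.4,-0.01,0],[0.3,-0.01,0],[0.2,0,0],[0.2,0,0],[0,0,0],[0,0,0]],"delta_rot":[[0,0,0],[0,0,0],[0,0,0],[0,0,0],[0,0,0],[0,0,0],[0,0,0]],"claw":[255,255,255,255,255,255,255]}'
python3 - <<'E'
from h import *
T=toolT(); p,d=capture('wrist'); cv2.imwrite('pics/w11.png',p[:,:,::-1]);print(sense()['eef_pos'],sense()['force'],sense()['wrist_torque'])
E
```

```text
time_s: 16.45
eef_pos: [557.9, 130.4, 38.2]
ee_rot: [-0.002, 0.013, 1.0, -0.0]
force: [-5.4, -1.3, -1.7]
grip_width: 0.322
[557.83245773 130.34899879  38.14319291] [-6.25443884 -0.34608577 -1.74648355] [-0.11139552  1.01387015 -0.10040926]
```

View pics/w11.png

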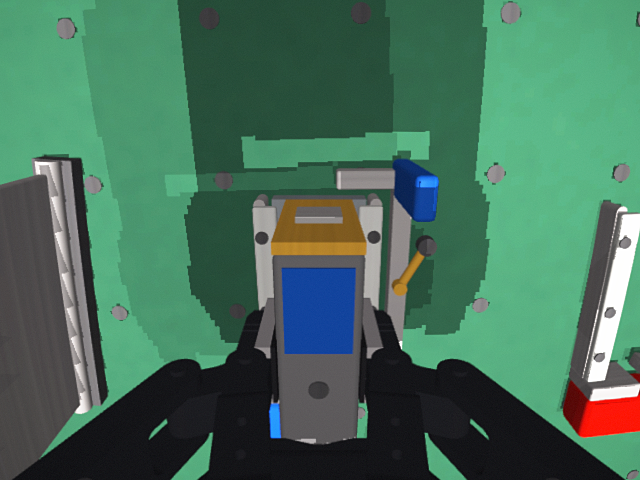

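The latch has snapped shut: its hook at (365,178) is behind the tail. I'll press on gently to the end stop.

```bash
python3 -m crank '{"dp":[[0.1,0,0],[0.1,0,0],[0.1,0,0],[0,0,0],[0,0,0]],"delta_rot":[[0,0,0],[0,0,0],[0,0,0],[0,0,0],[0,0,0]],"claw":[255,255,255,255,255]}'
```

```text
time_s: 17.0
eef_pos: [558.1, 130.5, 37.9]
ee_rot: [-0.005, 0.013, 1.0, -0.0]
force: [-19.9, -0.4, 8.7]
grip_width: 0.32
```

End stop reached: 20 N, no further travel. Relax, release, lift straight up.

```bash
python3 -m crank '{"dp":[[-0.2,0,-0.03],[0,0,0],[0,0,0],[0,0,0],[0,0,0],[0,0,3],[0,0,4],[0,0,4],[0,0,4],[0,0,2]],"delta_rot":[[0,0,0],[0,0,0],[0,0,0],[0,0,0],[0,0,0],[0,0,0],[0,0,0],[0,0,0],[0,0,0],[0,0,0]],"claw":[255,125,125,125,125,125,125,125,125,125]}'
python3 - <<'E'
from h import *
T=toolT(); p,d=capture('wrist'); cv2.imwrite('pics/w12.png',p[:,:,::-1]);print(sense()['eef_pos'],sense()['force'],np.degrees(np.arctan2(T[1,1],T[0,1])))
E
```

```text
time_s: 18.0
eef_pos: [560.9, 130.3, 212.0]
ee_rot: [0.003, 0.013, 1.0, 0.0]
force: [-0.1, 0.8, -0.4]
grip_width: 0.507
[561.61985596 130.40100807 214.07081965] [ 0.06347733 -0.05212707  3.05067216] 88.51598613150135
```

View pics/w12.png

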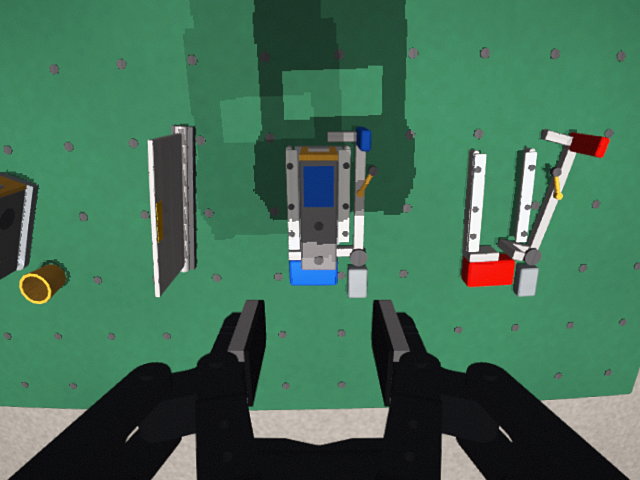

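The blue lock is home at (318,205) with the hook shut behind it and the blue tab back at (363,140). Now the red lock.

```bash
python3 -m crank '{"dp":[[-0.6,-4.2,0.3],[-0.6,-4.2,0.3],[-0.6,-4.2,0.3],[-0.6,-4.2,0.3],[-0.6,-4.2,0.3],[-0.6,-4.2,0],[-0.6,-4.2,0],[0,0,0],[0,0,0],[0,0,0]],"delta_rot":[[0,0,0],[0,0,0],[0,0,0],[0,0,0],[0,0,0],[0,0,0],[0,0,0],[0,0,0],[0,0,0],[0,0,0]],"claw":[105,105,105,105,105,105,105,105,105,105]}'
python3 - <<'E'
from h import *
T=toolT(); p,d=capture('wrist'); cv2.imwrite('pics/w13.png',p[:,:,::-1]);print(sense()['eef_pos'],np.degrees(np.arctan2(T[1,1],T[0,1])))
np.savez('pics/w13.npz',p=p,d=d,T=T)
H={'lock_red':10,'lock_red_nose':40,'cup':10,'coupler':10}
for t,z in H.items():
    r=pinpoint('wrist',t)[:3]
    print(t,[(np.round(a['centre']),round(a['p'],2),np.round(onz('wrist',a['centre'],z,T)[0],1)) for a in r])
cv2.imwrite('pics/w13c.png',cv2.resize(p[160:310,240:400,::-1],None,fx=4,fy=4,interpolation=cv2.INTER_NEAREST))
E
```

```text
time_s: 19.05
eef_pos: [518.0, -162.9, 222.9]
ee_rot: [-0.0, 0.013, 1.0, 0.0]
force: [-0.4, 0.1, -0.5]
grip_width: 0.588
[ 518.11099765 -162.67994077  223.05325982] 88.56131548483782
lock_red [(array([323., 255.]), 0.95, array([ 574.6, -159.4,   10. ])), (array([ 61., 158.]), 0.52, array([ 472.5, -400.5,   10. ])), (array([349., 303.]), 0.26, array([ 627.8, -134.4,   10. ]))]
lock_red_nose [(array([305., 311.]), 0.56, array([ 618.8, -177.6,   40. ]))]
cup [(array([350., 304.]), 0.7, array([ 629.1, -133.4,   10. ]))]
coupler [(array([264., 271.]), 0.59, array([ 590.6, -218.5,   10. ])), (array([482., 244.]), 0.54, array([567.7,  -4.5,  10. ]))]
```

View pics/w13.png

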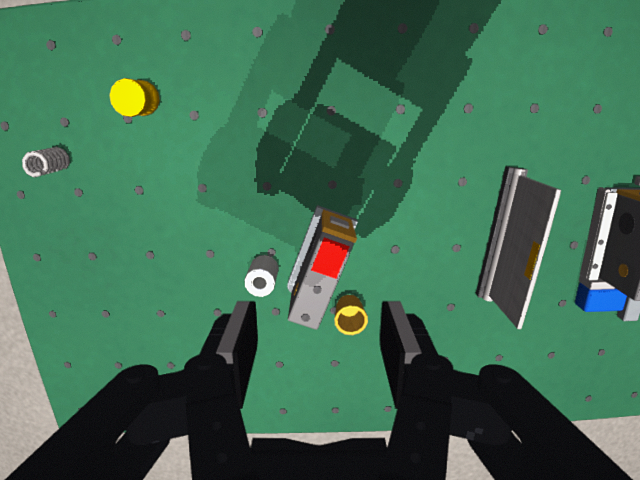

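View pics/w13c.png

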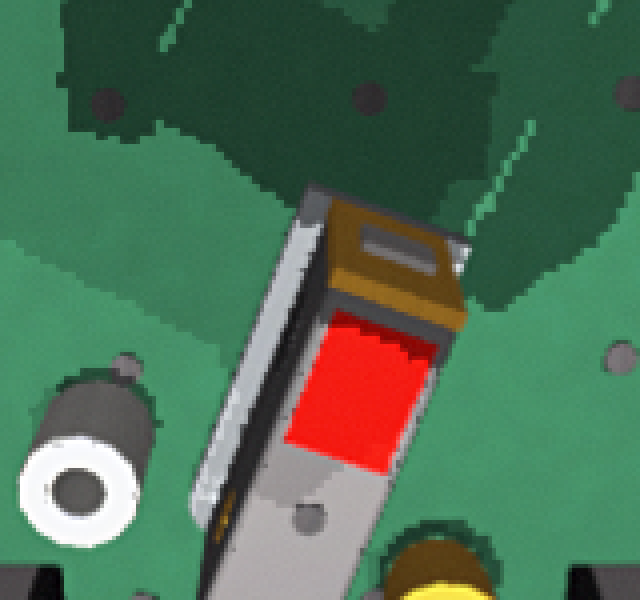

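```bash
python3 - <<'E'
from h import *
z=np.load('pics/w13.npz'); p=z['p']
cv2.imwrite('pics/w13d.png',cv2.resize(p[200:340,260:390,::-1],None,fx=4,fy=4,interpolation=cv2.INTER_NEAREST))
E
```

```text
(no output)
```

View pics/w13d.png

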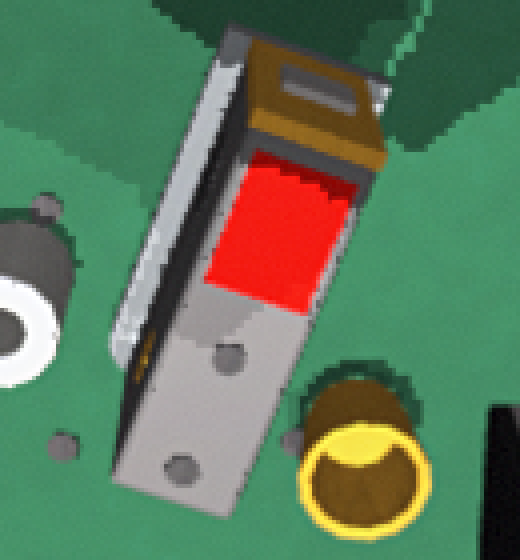

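```bash
python3 - <<'E'
from h import *
z=np.load('pics/w13.npz'); T=z['T']
q=np.array([[112,482],[230,517],[246,128],[375,172],[252,107],[386,150]])/4-0.5+[260,200]
W=onz('wrist',q,72,T)[:,:2]; print(W.round(1).tolist())
n=(W[0]+W[1])/2; t=(W[4]+W[5])/2
print('len',np.linalg.norm(n-t),'w',np.linalg.norm(W[0]-W[1]),np.linalg.norm(W[4]-W[5]))
for a,b in ((2,0),(3,1)): v=W[b]-W[a]; print(np.degrees(np.arctan2(v[1],v[0])))
v=n-t; c=(n+t)/2; yaw=np.arctan2(v[1],v[0]); print('centre',c,np.degrees(yaw))
for nm,o in (('cup',(629,-133.4)),('coupler',(590,-218))):
    d=np.array(o)-c; print(nm,d@[np.cos(yaw),np.sin(yaw)],d@[-np.sin(yaw),np.cos(yaw)])
E
```

```text
[[609.4, -191.7], [618.7, -166.7], [530.5, -161.2], [540.4, -135.7], [526.2, -159.9], [535.8, -133.6]]
len 89.12933440480995 w 26.68431823449344 28.020286507501968
-21.15451973492561
-21.56477582814447
centre [ 572.54270826 -162.95578353] -21.351731663592414
cup 41.82119236252533 48.08282437341856
coupler 36.300248481839304 -44.91007416548233
```

Red lock: centre (572.5,-163), yaw -21.4°, sizes check out. Cup and coupler sit alongside its nose, so I'll grip 3 mm towards the tail.

```bash
python3 -m crank '{"dp":[[1.8,0.03,-2],[1.8,0.03,-2],[1.56,0.02,-2],[0,0,-2],[0,0,0],[0,0,0],[0,0,0]],"delta_rot":[[0,0,-6.7],[0,0,-6.6],[0,0,-6.6],[0,0,0],[0,0,0],[0,0,0],[0,0,0]],"claw":[105,105,105,105,105,105,105]}'
python3 - <<'E'
from h import *
T=toolT(); p,d=capture('wrist'); cv2.imwrite('pics/w14.png',p[:,:,::-1]);print(sense()['eef_pos'],np.degrees(np.arctan2(T[1,1],T[0,1])),sense()['joints'])
E
```

```text
time_s: 20.0
eef_pos: [569.9, -163.1, 144.6]
ee_rot: [0.001, 0.185, 0.983, -0.0]
force: [-0.1, -0.5, 0.0]
grip_width: 0.588
[ 569.84759386 -163.09366321  144.52638542] 68.63435557190954 [-4.76257245e-01  5.34677439e-01  1.40335893e+00  2.52621073e-05
  1.20134599e+00 -1.67396959e+00]
```

View pics/w14.png

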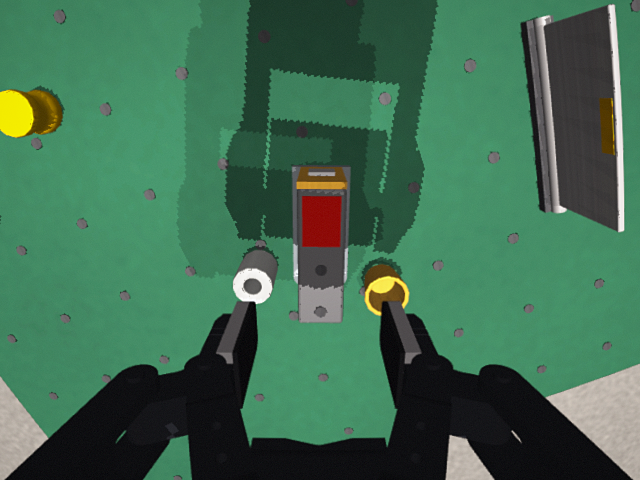

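The red lock is aligned between the fingers (column 320), with coupler and cup outside and nearer the nose. Descend and grip.

```bash
python3 -m crank '{"dp":[[0,0.1,-3],[0,0,-3],[0,0,-3],[0,0,-1.75],[0,0,0],[0,0,0],[0,0,0],[0,0,0],[0,0,0],[0,0,0]],"delta_rot":[[0,0,0],[0,0,0],[0,0,0],[0,0,0],[0,0,0],[0,0,0],[0,0,0],[0,0,0],[0,0,0],[0,0,0]],"claw":[105,105,105,105,105,105,255,255,255,255]}' 60
python3 - <<'E'
from h import *
T=toolT(); p,d=capture('wrist'); capture('wrist');capture('wrist');cv2.imwrite('pics/w15.png',p[:,:,::-1]);print(sense()['eef_pos'],sense()['force'],sense()['grip_width'],np.degrees(np.arctan2(T[1,1],T[0,1])))
E
```

```text
time_s: 21.05
eef_pos: [570.3, -162.3, 37.3]
ee_rot: [0.001, 0.185, 0.983, -0.0]
force: [-0.4, 0.5, 6.8]
grip_width: 0.319
[ 570.33554587 -162.33942231   37.3241474 ] [-0.20583722  0.37993546  6.6661818 ] 0.3203280632021968 68.62286958109489
```

View pics/w15.png

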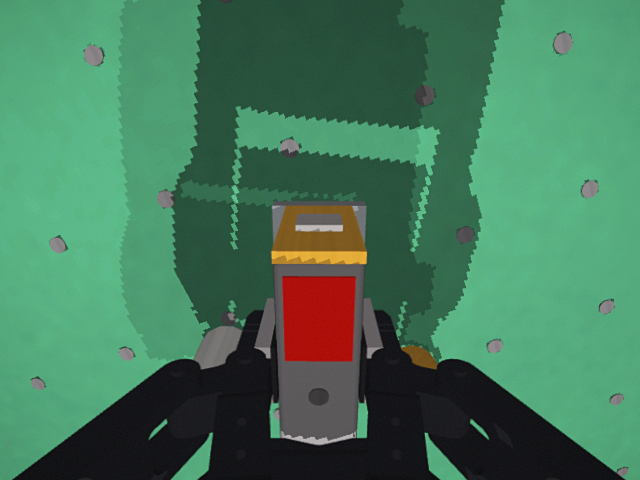

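```bash
python3 -m crank '{"dp":[[0,0,2],[0,0,4],[0,0,4],[0,1,2],[-1,3,0],[-1.2,4,0],[-1.2,4,0],[-1.2,4,0],[-1.2,4,0],[-1.2,4,0]],"delta_rot":[[0,0,0],[0,0,0],[0,0,0],[0,0,0],[0,0,2],[0,0,2.4],[0,0,2.4],[0,0,2.4],[0,0,2.4],[0,0,2.4]],"claw":[255,255,255,255,255,255,255,255,255,255]}'
python3 -m crank '{"dp":[[-1.2,4,0],[-1.2,4,0],[-1.2,4,0],[-1.2,4,0],[-0.4,4,0],[0,0.8,0],[0,0,0],[0,0,0],[0,0,0]],"delta_rot":[[0,0,2.4],[0,0,2.4],[0,0,2.4],[0,0,2.4],[0,0,0],[0,0,0],[0,0,0],[0,0,0],[0,0,0]],"claw":[255,255,255,255,255,255,255,255,255]}'
python3 - <<'E'
from h import *
T=toolT(); p,d=capture('wrist'); cv2.imwrite('pics/w16.png',p[:,:,::-1]);print(sense()['eef_pos'],sense()['force'],np.degrees(np.arctan2(T[1,1],T[0,1])))
E
```

```text
time_s: 22.2
eef_pos: [498.6, 79.6, 155.9]
ee_rot: [0.0, 0.064, 0.998, 0.0]
force: [0.4, 0.5, -3.6]
grip_width: 0.32
time_s: 23.1
eef_pos: [447.8, 284.9, 155.7]
ee_rot: [-0.0, -0.019, 1.0, -0.0]
force: [0.7, -0.4, -3.5]
grip_width: 0.319
[447.82698718 284.99315182 155.66512227] [-0.77046508  0.35366007 -3.0350633 ] 92.12536882870941
```

View pics/w16.png

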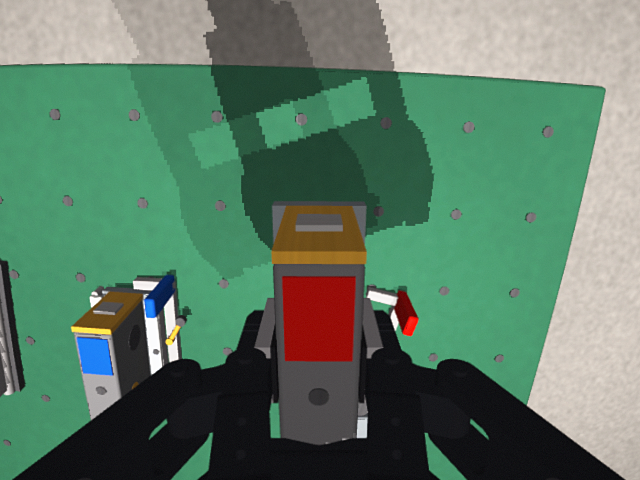

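The red lock is hanging straight. The blue lock sits latched at (105,350), and the red latch is open at (405,313). Descend.

```bash
python3 -m crank '{"dp":[[0,0.05,-3],[0,0,-3],[0,0,-3],[0,0,-2],[0,0,-0.5],[0,0,0],[0,0,0],[0,0,0],[0,0,0]],"delta_rot":[[0,0,0],[0,0,0],[0,0,0],[0,0,0],[0,0,0],[0,0,0],[0,0,0],[0,0,0],[0,0,0]],"claw":[255,255,255,255,255,255,255,255,255]}'
```

```text
time_s: 24.05
eef_pos: [447.9, 286.7, 41.4]
ee_rot: [0.001, -0.019, 1.0, 0.0]
force: [0.1, -0.5, -3.3]
grip_width: 0.322
```

```bash
python3 -m crank '{"dp":[[0,-0.05,-0.24],[0.5,0.02,0],[0.7,0.03,0],[0.6,0.02,0],[0.6,0.02,0],[0.4,0.02,0],[0.4,0.015,0],[0,0,0]],"delta_rot":[[0,0,0],[0,0,0],[0,0,0],[0,0,0],[0,0,0],[0,0,0],[0,0,0],[0,0,0]],"claw":[255,255,255,255,255,255,255,255]}'
```

```text
time_s: 24.85
eef_pos: [479.9, 287.3, 38.2]
ee_rot: [0.0, -0.019, 1.0, 0.0]
force: [-0.4, 0.3, -2.2]
grip_width: 0.321
```

```bash
python3 -m crank '{"dp":[[0.8,0.03,0],[0.8,0.03,0],[0.8,0.03,0],[0.8,0.03,0],[0.8,0.03,0],[0.8,0.03,0],[0.8,0.03,0],[0.8,0.03,0],[0.2,0.01,0],[0,0,0]],"delta_rot":[[0,0,0],[0,0,0],[0,0,0],[0,0,0],[0,0,0],[0,0,0],[0,0,0],[0,0,0],[0,0,0],[0,0,0]],"claw":[255,255,255,255,255,255,255,255,255,255]}'
python3 - <<'E'
from h import *
T=toolT(); p,d=capture('wrist'); cv2.imwrite('pics/w17.png',p[:,:,::-1]);print(sense()['eef_pos'],sense()['force'],sense()['wrist_torque'])
E
```

```text
time_s: 25.85
eef_pos: [545.6, 289.8, 38.1]
ee_rot: [-0.0, -0.019, 1.0, -0.0]
force: [-0.1, 1.6, -2.7]
grip_width: 0.318
[545.31934756 289.82168056  38.03787567] [-0.24875715 -0.68924187 -3.31444574] [ 0.00049129  0.05748136 -0.01367064]
```

View pics/w17.png

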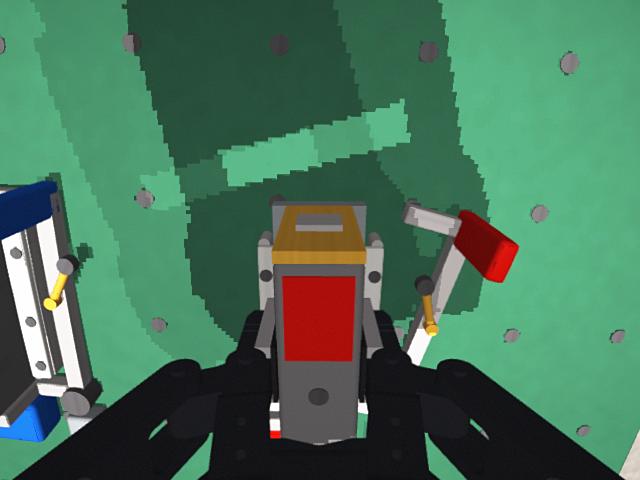

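Entered freely between the red bay's lips (266 and 375), with the latch open. Push on.

```bash
python3 -m crank '{"dp":[[0.4,0.015,0],[0.4,0.015,0],[0.3,0.01,0],[0.2,0.01,0],[0.2,0.01,0],[0,0,0],[0,0,0]],"delta_rot":[[0,0,0],[0,0,0],[0,0,0],[0,0,0],[0,0,0],[0,0,0],[0,0,0]],"claw":[255,255,255,255,255,255,255]}'
python3 - <<'E'
from h import *
T=toolT(); p,d=capture('wrist'); cv2.imwrite('pics/w18.png',p[:,:,::-1]);print(sense()['eef_pos'],sense()['force'],sense()['wrist_torque'])
E
```

```text
time_s: 26.6
eef_pos: [560.4, 290.5, 38.1]
ee_rot: [-0.0, -0.019, 1.0, -0.0]
force: [-2.0, 0.0, -2.8]
grip_width: 0.32
[560.41563936 290.44771115  38.16272578] [-2.59713453 -0.6631819  -2.95136334] [-0.1350115   0.44100824 -0.03093402]
```

View pics/w18.png

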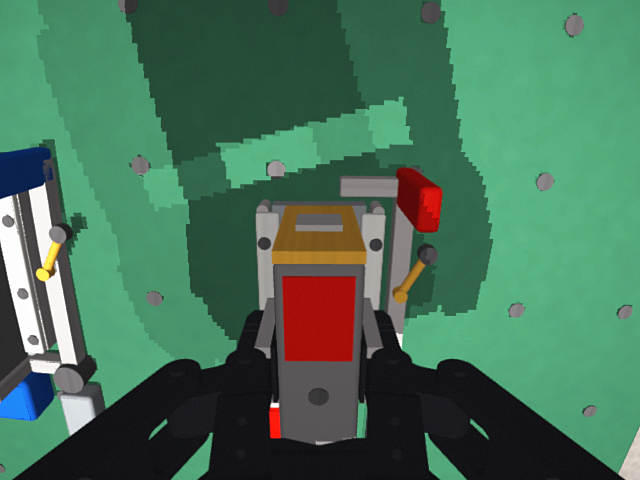

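The red latch is shut behind the tail (hook at (370,186)). Press to the stop.

```bash
python3 -m crank '{"dp":[[0.1,0,0],[0.1,0,0],[0.1,0,0],[0.1,0,0],[0,0,0]],"delta_rot":[[0,0,0],[0,0,0],[0,0,0],[0,0,0],[0,0,0]],"claw":[255,255,255,255,255]}'
```

```text
time_s: 27.15
eef_pos: [560.7, 290.6, 38.0]
ee_rot: [-0.005, -0.02, 1.0, -0.001]
force: [-22.2, -2.1, 9.2]
grip_width: 0.318
```

```bash
python3 -m crank '{"dp":[[-0.3,0,-0.03],[0,0,0],[0,0,0],[0,0,0],[0,0,0],[0,0,3],[0,0,4],[0,0,4],[0,0,4],[0,0,2]],"delta_rot":[[0,0,0],[0,0,0],[0,0,0],[0,0,0],[0,0,0],[0,0,0],[0,0,0],[0,0,0],[0,0,0],[0,0,0]],"claw":[255,125,125,125,125,125,125,125,125,125]}'
python3 -m crank '{"dp":[[-1,-3,1],[-1,-3,1],[-1,-2,0],[0,0,0],[0,0,0]],"delta_rot":[[0,0,0],[0,0,0],[0,0,0],[0,0,0],[0,0,0]],"claw":[125,125,125,125,125]}'
python3 - <<'E'
from h import *
T=toolT(); p,d=capture('wrist'); cv2.imwrite('pics/w19.png',p[:,:,::-1]);print(sense()['eef_pos'],sense()['force'])
p,d=capture('scene'); cv2.imwrite('pics/s19.png',cv2.resize(p[150:400,180:520,::-1],None,fx=2.3,fy=2.3,interpolation=2))
H={'spring':10,'roller':10,'cup':10,'coupler':10,'lock_red':10,'lock_blue':10}
for t,z in H.items():
    r=pinpoint('scene',t)[:2]
    print(t,[(np.round(a['centre']),round(a['p'],2),np.round(onz('scene',a['centre'],z,T)[0],1)) for a in r])
E
```

```text
time_s: 28.15
eef_pos: [562.5, 290.7, 212.1]
ee_rot: [0.003, -0.019, 1.0, 0.001]
force: [-0.2, 0.8, -0.3]
grip_width: 0.508
time_s: 28.65
eef_pos: [531.8, 210.5, 228.2]
ee_rot: [0.0, -0.019, 1.0, 0.0]
force: [0.2, -0.2, 0.3]
grip_width: 0.513
[531.80528877 210.87537613 227.96273228] [-0.28783682 -0.16451729  0.46986024]
spring [(array([207., 373.]), 0.57, array([ 471.1, -401.1,   10. ]))]
roller [(array([224., 327.]), 0.85, array([ 417.9, -309.9,   10. ])), (array([373., 273.]), 0.54, array([572.4,   2.4,  10. ]))]
cup [(array([362., 320.]), 0.67, array([ 626.7, -124.5,   10. ])), (array([322., 342.]), 0.31, array([ 594.9, -216.8,   10. ]))]
coupler [(array([321., 340.]), 0.66, array([ 590.6, -215.6,   10. ])), (array([416., 235.]), 0.55, array([585.3, 177.5,  10. ]))]
lock_red [(array([110., 341.]), 0.94, array([ 268.4, -467.1,   10. ])), (array([425., 209.]), 0.88, array([551.5, 284.2,  10. ]))]
lock_blue [(array([395., 240.]), 0.72, array([553.2, 130.6,  10. ]))]
```

View pics/w19.png

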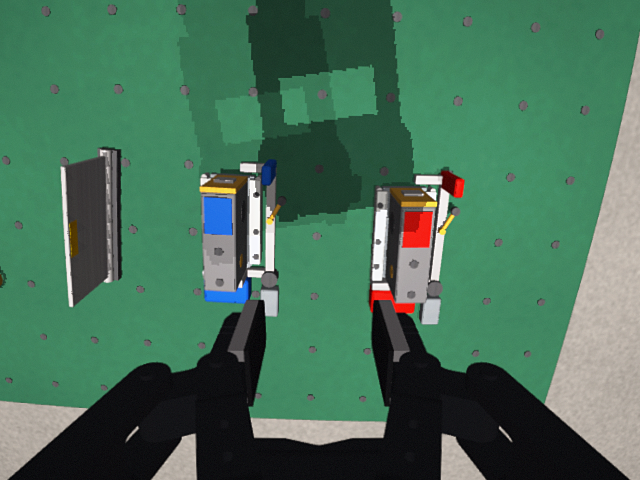

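View pics/s19.png

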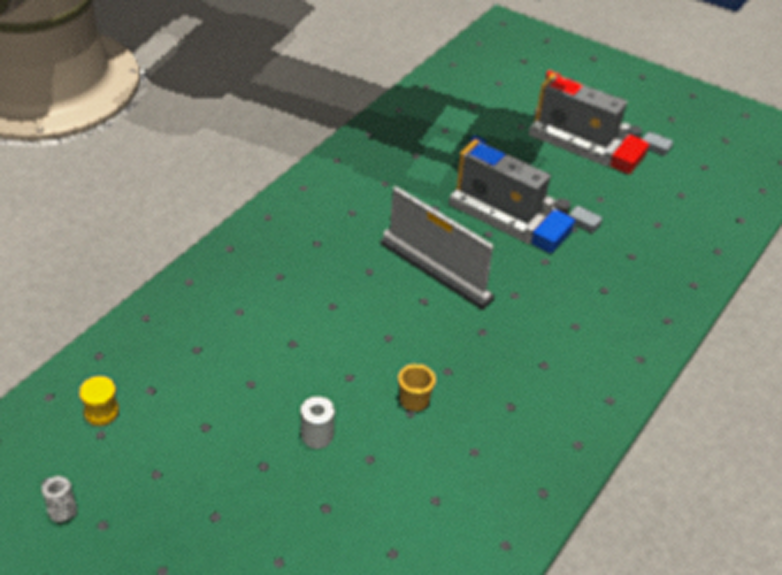

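The wrist view shows both locks home, blue at (222,225) and red at (413,240), with the hooks shut behind the brass plates and both tabs back. The scene crop shows spring, roller, coupler and cup standing at their old pixels. Handing in.

```bash
python3 -c "
from rig import *
print(sense()['time_s']); print(finish_job())"
```

```text
29.05
the job is handed in; nothing more can be done
None
```

Both lock bodies are in the bays of their own colour, fully home and latched. I handed the job in at 29 s of the 72 s allowed.

- **What I did:** I pressed both latch tabs open first. I then carried the blue lock over the flap and slid it in nose first, and did the same with the red one. I let go and lifted clear after each.
- **Home and latched:** Each lock stopped hard against its end stop at about 20–22 N, with 0.3 mm or less of further travel. The last wrist picture shows both hooks shut behind the brass face plates.
- **Bystanders:** In the last scene picture the spring, roller, cup and coupler still stand at their starting pixels. The networks' positions agreed with the first ones to within about 8 mm. I took that as detector scatter, the worst being the cup and the coupler. I never touched the green look-alike.
- **Forces:** The highest contact force I read was about 24 N, and no check failed. I read forces only at the end of each move, so brief peaks in between would not show.

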